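Hang the tile templates on the hook, large to small

TASK

Take the three wooden tile templates out of the rack and hang them by their eyes on the hook one after another: the large one first, at the back, then the medium one in front of it, then the small one in front. All must hang with the blue faces toward the tip of the hook, still and let go, and the cup, the timer and the clay animals must be left where they are.

Things in the scene. Friction and masses are not known exactly. Their poses are not given: they have to be found in the camera images.
- hook_stand: Fixed stand: dark wooden base 180 x 130 x 16 mm, front edge 145 mm along -x from an upright steel rod; origin on the table under the rod. From the rod's top a level arm (10 mm round bar, axis 190 mm above the table) runs 130 mm along -x (roughly toward the robot) and ends in an upturned tip, its top 18 mm above the arm's axis. Nothing is above the arm. z up.
- hook_seat (a point): Point on top of the middle of the hook's arm (195 mm above the table, 65 mm along -x from the upright rod); axes as hook_stand's: -x runs along the arm to the tip, z up. The straight part of the arm reaches from 55 mm behind it (+x, at the upright rod) to 57 mm in front of it (-x).
- hook_tip (a point): Top of the hook's upturned tip, 65 mm along -x from hook_seat and 13 mm above it.
- rack: Fixed wooden rack 200 (x) x 140 (y) mm, origin under its centre, floor at 12 mm, teeth to 68 mm above the table. Three slots along its y, 60 mm apart in x, 13 mm wide, each with an upright template (any order of size, leaning up to 2 degrees), faces to the rack's -x, roughly toward the robot. Lift a template 60 mm to clear the teeth, then slide it out along y past taller neighbours (up to 218 mm).
- large: The large tile template: upright light-wood plate 10 mm thick (x), 150 mm wide (y), 110 mm high (z), front face (-x) painted blue, back bare. On top a frame 70 mm wide round an eye 46 mm wide, 44 mm high; on the frame's 12 mm high top bar a grip tab 40 mm wide, 40 mm high, 10 mm thick. 206 mm high in all. Origin: centre of its lower edge, z up. Loose, 0.05 to 0.25 kg.
- large_eye (a point): Upper edge of the large template's eye, in the middle (the point that comes to rest on the hook's arm), 154 mm above its lower edge; axes as the body's.
- large_tab (a point): Centre of the large template's grip tab, 32 mm above the upper edge of the eye; the tab reaches 20 mm above and below it. Axes as the body's.
- medium: The medium tile template: upright light-wood plate 10 mm thick (x), 120 mm wide (y), 88 mm high (z), front face (-x) painted blue, back bare. On top a frame 70 mm wide round an eye 46 mm wide, 44 mm high; on the frame's 12 mm high top bar a grip tab 40 mm wide, 40 mm high, 10 mm thick. 184 mm high in all. Origin: centre of its lower edge, z up. Loose, 0.05 to 0.25 kg.
- medium_eye (a point): Upper edge of the medium template's eye, in the middle (the point that comes to rest on the hook's arm), 132 mm above its lower edge; axes as the body's.
- medium_tab (a point): Centre of the medium template's grip tab, 32 mm above the upper edge of the eye; the tab reaches 20 mm above and below it. Axes as the body's.
- small: The small tile template: upright light-wood plate 10 mm thick (x), 90 mm wide (y), 66 mm high (z), front face (-x) painted blue, back bare. On top a frame 70 mm wide round an eye 46 mm wide, 44 mm high; on the frame's 12 mm high top bar a grip tab 40 mm wide, 40 mm high, 10 mm thick. 162 mm high in all. Origin: centre of its lower edge, z up. Loose, 0.05 to 0.25 kg.
- small_eye (a point): Upper edge of the small template's eye, in the middle (the point that comes to rest on the hook's arm), 110 mm above its lower edge; axes as the body's.
- small_tab (a point): Centre of the small template's grip tab, 32 mm above the upper edge of the eye; the tab reaches 20 mm above and below it. Axes as the body's.
- bisque_cup: Beige cup with a blue band, 67 mm wide, 61 mm high, on the table between rack and hook; a bystander. Origin at its underside.
- timer: Green-topped kitchen timer, 63 mm wide, 43 mm high, at the front left of the table; a bystander. Origin at its underside.
- fish_round: Flat blue clay fish, 82 x 86 x 7 mm; a bystander. Origin at its underside.
- elephant_a: Flat grey clay elephant, 51 x 68 x 7 mm; a bystander. Origin at its underside.
Not all that is in view belongs to the job. What is shaped like the medium but green or orange is not meant.

How it is judged:
On the way, in this order (a step that is already met when the one before it is completed fails the run):
1. the large template hangs on the hook, face to the tip, the other two not yet (x of large_eye in the frame of hook_seat between -0.06 and 0.06 m and y of large_eye in the frame of hook_seat between -0.012 and 0.012 m and z of large_eye in the frame of hook_seat between -0.006 and 0.006 m and angle between large's own z axis and vertical below 0.2 rad and x of hook_tip in the frame of large below -0.004 m and not (x of medium_eye in the frame of hook_seat between -0.06 and 0.06 m and y of medium_eye in the frame of hook_seat between -0.012 and 0.012 m and z of medium_eye in the frame of hook_seat between -0.006 and 0.006 m and angle between medium's own z axis and vertical below 0.2 rad and x of hook_tip in the frame of medium below -0.004 m) and not (x of small_eye in the frame of hook_seat between -0.06 and 0.06 m and y of small_eye in the frame of hook_seat between -0.012 and 0.012 m and z of small_eye in the frame of hook_seat between -0.006 and 0.006 m and angle between small's own z axis and vertical below 0.2 rad and x of hook_tip in the frame of small below -0.004 m)), for 0.2 s.
2. the medium template hangs in front of the large one, the small one not yet (x of large_eye in the frame of hook_seat between -0.06 and 0.06 m and y of large_eye in the frame of hook_seat between -0.012 and 0.012 m and z of large_eye in the frame of hook_seat between -0.006 and 0.006 m and angle between each of large, medium's own z axis and vertical below 0.2 rad and x of hook_tip in the frame of large below -0.004 m and x of medium_eye in the frame of hook_seat between -0.06 and 0.06 m and y of medium_eye in the frame of hook_seat between -0.012 and 0.012 m and z of medium_eye in the frame of hook_seat between -0.006 and 0.006 m and x of hook_tip in the frame of medium below -0.004 m and x of medium_eye in the frame of large below -0.006 m and not (x of small_eye in the frame of hook_seat between -0.06 and 0.06 m and y of small_eye in the frame of hook_seat between -0.012 and 0.012 m and z of small_eye in the frame of hook_seat between -0.006 and 0.006 m and angle between small's own z axis and vertical below 0.2 rad and x of hook_tip in the frame of small below -0.004 m)), for 0.2 s.
3. the small template hangs in front of the medium one (x of large_eye in the frame of hook_seat between -0.06 and 0.06 m and y of large_eye in the frame of hook_seat between -0.012 and 0.012 m and z of large_eye in the frame of hook_seat between -0.006 and 0.006 m and angle between each of large, medium, small's own z axis and vertical below 0.2 rad and x of hook_tip in the frame of large below -0.004 m and x of medium_eye in the frame of hook_seat between -0.06 and 0.06 m and y of medium_eye in the frame of hook_seat between -0.012 and 0.012 m and z of medium_eye in the frame of hook_seat between -0.006 and 0.006 m and x of hook_tip in the frame of medium below -0.004 m and x of small_eye in the frame of hook_seat between -0.06 and 0.06 m and y of small_eye in the frame of hook_seat between -0.012 and 0.012 m and z of small_eye in the frame of hook_seat between -0.006 and 0.006 m and x of hook_tip in the frame of small below -0.004 m and x of medium_eye in the frame of large below -0.006 m and x of small_eye in the frame of medium below -0.006 m), for 0.2 s.
At the end, for the whole second after the job is handed in: All three templates hang by the eyes on the arm, large at the back, then medium, then small: eye edge on the arm within 6 mm in height, 12 mm sideways and 60 mm along it of hook_seat; tilted under 0.2 rad; blue faces to the tip; at rest (under 0.03 m/s, 0.3 rad/s) (all of step 3 and linear speed of each of large, medium, small below 0.03 m/s and angular speed of each of large, medium, small below 0.3 rad/s); the robot touches nothing.
It fails at once if the cup is moved more than 30 mm (distance of bisque_cup from where it was at the start of the episode above 0.03 m).
It fails at once if the timer is moved more than 30 mm (distance of timer from where it was at the start of the episode above 0.03 m).
It fails at once if the fish is moved more than 30 mm (distance of fish_round from where it was at the start of the episode above 0.03 m).
It fails at once if the elephant is moved more than 30 mm (distance of elephant_a from where it was at the start of the episode above 0.03 m).
It also fails if it takes over 72 s, if anything falls off the work surface, if the arm or the gripper's body presses on something with over 40 N, if the wrist force passes 120 N, or if a joint passes its speed limit or range.

ROBOT

A 6-joint arm with a two-finger parallel gripper is mounted at the origin on a cart in front of the work surface, level with it; the furniture and walls round the work are solid. World frame = base frame: x ahead of the robot, y to its left, z up, the work surface at z = 0. Lengths are in m, angles in rad, forces in N, time in s.
With the tool pointing down it reaches from about 0.325 to 0.9 m from the base axis. Payload 6.1 kg.
Tool frame: the origin (TCP) lies at the very end of the fingers, on their centre line; the grasp point (between the pads) lies 19 mm behind it (robot.tcp_to_grasp is the distance from the TCP to the grasp point, in m); y points along the fingers, x is the direction in which the jaws open and shut, and the axes are right-handed (so a half turn about y gives the same grasp; the last joint's range is limited). The gripper opens to 87 mm and grips with 3 to 60 N. Pads are 19 mm wide; open, the fingers measure 117 mm over their backs; the gripper's body (75 mm by 190 mm) begins 51 mm behind the grasp point.
Start: joints at [1.042, 0.22, 1.526, -0, 1.395, -0.126], TCP at [0.245, 0.575, 0.193] pointing down, gripper open.
Joint ranges: [-2.98, 2.98], [-0.91, 2.08], [0.09, 2.57], [-1.24, 4.39], [0.2, 2.65], [-2.68, 2.68]. Speed limits (rad/s): [2.57, 2.57, 3.01, 3.14, 3.14, 3.14].

INTERFACE

Orientations are given as a unit quaternion [w, x, y, z].
In Python, from rig import robot gives the robot as it stands.
- The arm moves only by the tool drive_tool, never from a script. Its argument "moves" is a list that holds one entry, the list of rows, each a list of 7 numbers: the shift along the tool's x, y, z in cm, then the turn, a rotation vector about the tool's x, y, z in degrees, then the closure in counts, from 0 (fully open) to 255 (shut). In form: [[[dx, dy, dz, rx, ry, rz, jaw], ...]]. A call has 1 to 10 rows; each row is the pose to reach, as a shift and turn from the pose measured when the call began, along the tool's axes at that moment; what a row does not reach only later rows make up. A row lasts 1/8 s, in which the tool goes at most 62.5 mm and 10.7 degrees, less where a joint would pass 70% of its speed; a pose out of reach is approached as far as the arm can. A call with a gripper value outside its range is refused whole. The fingers move at their own pace and stop on an object; "force" is the grip in N (left out, the last holds). Time passes only in rows, so rows that repeat a pose let the fingers close. It gives the time, the measured TCP pose, the force and the opening at its end, in the units of the state.
- robot.state(): the state, without advancing time (a new reading comes with each control period).
- robot.grab_frame(name): name is "scene" or "side" or "wrist"; returns a dict with "image" (400x640x3 uint8, red, green, blue), "depth" (400x640 float32, m along the optical axis (not along the pixel's ray), 0 where there is no reading), "vfov" (degrees; the focal length in pixels is half the picture's height over the tangent of half this angle, whatever the lens; pixels are square), "cx", "cy" (the principal point, pixels), "R" (3x3) and "t" (3): a world point X has camera coordinates R X + t. Camera axes: x right, y down, z forward; pixel columns grow to the right and rows downward; lengths in m; the calibration is good to about 2 mm. A picture is of the moment at which its call begins.
- robot.sign_off(): hands the job in, once; it reports no verdict.
The state is a dict: "t": time; "joints": joint angles; "qvel": joint speeds; "effort": joint torques, N m; "tcp_pos": TCP position; "ee_rot": TCP orientation; "force": force on the tool from outside, world axes, zero at the start; "ft_torque": the same for the moment, N m; "finger_gap": finger opening in m.
Only numpy, scipy, OpenCV 4.12 (cv2) and the standard library are available. Lean on these libraries where they do the work, as an engineer would, in place of code of your own. Each camera call takes 0.05 s, during which the arm holds its last target. There are 200 camera calls.

## Working session

There is one attempt and no reset: what is moved stays moved. The work goes in short steps, Python scripts to look and compute and a tool call to move; the robot and the scene stay as the last step left them, time stands still between calls to the robot, and variables do not carry over. Pictures are saved under pics/ and viewed, about 8 in all and at most 12, crops included, and the job is handed in when it is done.

Besides the shell and the picture viewer there is one more tool, called by a JSON object that holds its "fn" and its "kwargs". drive_tool: Moves the arm, as the interface text tells. Its arguments: {"type":"object","properties":{"moves":{"type":"array"},"force":{"type":"number"}},"required":["moves"]}

```bash
ls; mkdir -p pics
cat > h.py <<'E'
import numpy as np, cv2
from rig import robot
from scipy.spatial.transform import Rotation as Rn
def grab(n):
    f=robot.grab_frame(n); h=f["image"].shape[0]
    f["f"]=h/2/np.tan(np.radians(f["vfov"])/2); f["R"]=np.array(f["R"]); f["t"]=np.array(f["t"]); return f
def cloud(f):
    d=f["depth"]; v,u=np.mgrid[:d.shape[0],:d.shape[1]]
    c=np.stack([(u-f["cx"])/f["f"]*d,(v-f["cy"])/f["f"]*d,d],-1)
    P=(c-f["t"])@f["R"]; P[d<=0]=np.nan; return P
def proj(f,X):
    c=f["R"]@np.array(X)+f["t"]; return c[:2]/c[2]*f["f"]+[f["cx"],f["cy"]]
def ray(f,u,v,axis,val):
    d=f["R"].T@np.array([(u-f["cx"])/f["f"],(v-f["cy"])/f["f"],1]); o=-f["R"].T@f["t"]
    return o+d*(val-o[axis])/d[axis]
def save(f,name): cv2.imwrite("pics/"+name,cv2.cvtColor(f["image"],cv2.COLOR_RGB2BGR))
E
python3 - <<'E'
from h import *
import pickle
for n in["scene","side","wrist"]:
    f=grab(n); save(f,n+"0.png"); pickle.dump(f,open(n+"0.pkl","wb"))
    print(n,f["f"],f["cx"],f["cy"],(-f["R"].T@f["t"]).round(3),f["R"].round(2).tolist(),(f["depth"]>0).mean())
print(robot.state())
E
```

```text
pics
scene 422.83844183099797 318.42628311840696 198.32201990501247 [-0.292 -0.495  1.197] [[0.54, -0.84, 0.01], [-0.62, -0.41, -0.67], [0.56, 0.36, -0.74]] 0.99585546875
side 471.536234134994 312.47260342535856 203.9626381101137 [0.424 1.218 0.659] [[-1.0, -0.04, -0.02], [0.0, 0.39, -0.92], [0.05, -0.92, -0.39]] 0.9960546875
wrist 318.79971885229924 322.83374518058275 201.01640512736637 [0.184 0.601 0.384] [[0.39, 0.92, -0.0], [0.89, -0.38, 0.24], [0.22, -0.1, -0.97]] 0.9796015625
{'t': 0.15, 'joints': array([ 1.04188040e+00,  2.21042290e-01,  1.52734600e+00, -2.03142406e-05,
        1.39466932e+00, -1.26074506e-01]), 'qvel': array([-0.00090476, -0.00281225, -0.00376145, -0.00268095, -0.00086033,
       -0.00138273]), 'effort': array([ 5.10920995e-05, -4.95189500e+01, -3.87883508e+01,  7.00419210e-02,
        5.29992068e-02, -6.61531817e-05]), 'tcp_pos': array([0.24475768, 0.57452743, 0.19189146]), 'ee_rot': array([-0.58968627,  0.59015688,  0.3894004 , -0.39032332]), 'force': array([-0.59729962, -0.48133513, -1.02445599]), 'ft_torque': array([0.03761464, 0.04008953, 0.0256174 ]), 'finger_gap': 0.0871783150883999}
```

View pics/scene0.png

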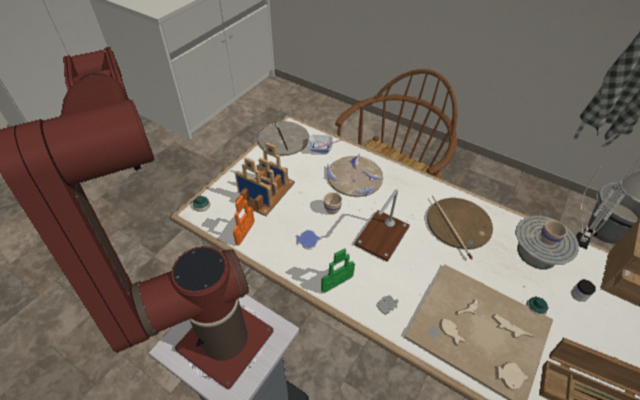

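View pics/side0.png

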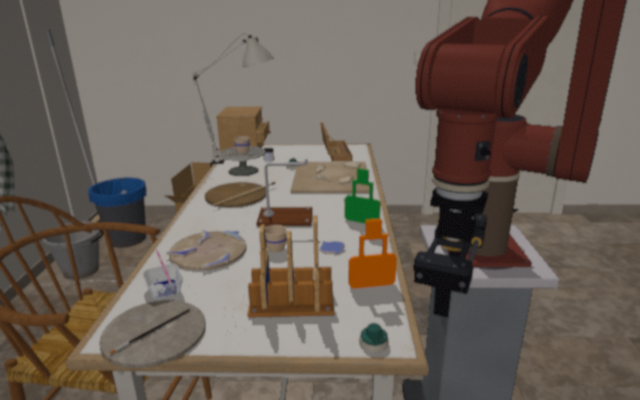

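Scene view: the rack with three templates is at (265,185), the hook stand at (383,235), the cup at (332,203), the fish at (308,240), and the elephant at (388,304). The two lookalikes are orange at (243,218) and green at (338,270); neither is meant. The side view shows the rack end-on at (290,285), with the tallest tab at right (317,220). Next I measure from the depth images and make one close crop.

Run:
```python
from h import *
import pickle
s=pickle.load(open("scene0.pkl","rb")); d=pickle.load(open("side0.pkl","rb"))
a=cv2.resize(s["image"][135:225,220:320],None,fx=5,fy=5,interpolation=cv2.INTER_CUBIC)
b=cv2.resize(d["image"][205:325,235:345],None,fx=4,fy=4,interpolation=cv2.INTER_CUBIC)
h=max(a.shape[0],b.shape[0]); c=np.zeros((h,a.shape[1]+b.shape[1],3),np.uint8)
c[:a.shape[0],:a.shape[1]]=a; c[:b.shape[0],a.shape[1]:]=b
c=cv2.resize(c,(790,int(h*790/c.shape[1])));cv2.imwrite("pics/crop1.png",c[...,::-1])
for n,f in(("scene",s),("side",d)):
    P=cloud(f); hsv=cv2.cvtColor(f["image"],cv2.COLOR_RGB2HSV)
    f["P"]=P
    for nm,x in dict(orig=[.3,0,0]).items(): print(n,proj(f,x))
# coarse: points of rack area
P=s["P"]; 
for (u,v) in [(268,150),(283,155),(268,170),(332,203),(392,193),(358,218),(383,235),(243,205),(308,240),(201,203),(388,304),(343,255)]:
    print("scene",(u,v),P[v,u].round(3))
P=d["P"]
for (u,v) in [(262,240),(291,250),(317,225),(317,260),(290,305),(265,165),(285,217),(300,163),(276,238)]:
    print("side",(u,v),P[v,u].round(3))
```

```text
scene [285.84275544 266.68554656]
side [377.61100325 247.88659499]
scene (268, 150) [0.58  0.273 0.173]
scene (283, 155) [0.735 0.33  0.003]
scene (268, 170) [0.525 0.234 0.138]
scene (332, 203) [0.613 0.014 0.014]
scene (392, 193) [ 0.795 -0.146  0.001]
scene (358, 218) [ 0.61  -0.099  0.006]
scene (383, 235) [ 0.581 -0.214  0.019]
scene (243, 205) [0.34  0.194 0.15 ]
scene (308, 240) [ 0.426 -0.004  0.008]
scene (201, 203) [0.334 0.404 0.033]
scene (388, 304) [ 0.36  -0.346  0.009]
scene (343, 255) [ 0.343 -0.184  0.165]
side (262, 240) [0.587 0.287 0.174]
side (291, 250) [0.524 0.27  0.14 ]
side (317, 225) [0.463 0.279 0.208]
side (317, 260) [0.464 0.295 0.128]
side (290, 305) [0.529 0.302 0.012]
side (265, 165) [ 0.645 -0.198  0.189]
side (285, 217) [ 0.586 -0.173  0.019]
side (300, 163) [ 0.534 -0.206  0.193]
side (276, 238) [0.59  0.037 0.05 ]
```

View pics/crop1.png

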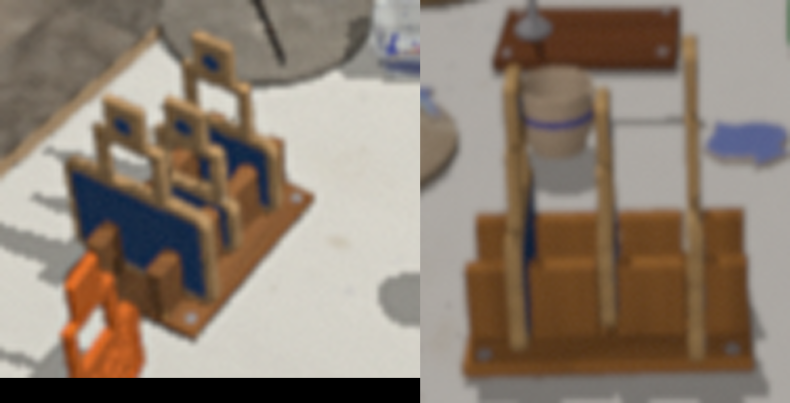

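The crop confirms the order: large is in the front slot (x≈0.464, top ≈0.215), small in the middle (0.525), medium at the back (0.587). All blue faces point to the robot. Now poses and yaws.

```bash
cat >> h.py <<'E'
def plan(pos,jx,cur=None):
    """tool shift (cm) and rotvec (deg) to TCP pos, pointing down, jaw axis x along horizontal dir jx (or -jx)"""
    st=robot.state(); q=st["ee_rot"]; R0=Rn.from_quat(np.r_[q[1:],q[0]])
    best=None
    for s in(1,-1):
        x=s*np.array([np.cos(jx),np.sin(jx),0]); y=np.array([0,0,-1.]); z=np.cross(x,y)
        rv=(R0.inv()*Rn.from_matrix(np.c_[x,y,z])).as_rotvec(degrees=True)
        if best is None or np.linalg.norm(rv)<np.linalg.norm(best): best=rv
    d=R0.inv().apply(np.array(pos)-st["tcp_pos"])*100
    return d.round(2).tolist(),best.round(1).tolist()
E
python3 - <<'E'
from h import *
import pickle
s=pickle.load(open("scene0.pkl","rb")); d=pickle.load(open("side0.pkl","rb"))
def line(p):
    c=np.median(p,0); u=np.linalg.svd(p-p.mean(0),full_matrices=False)[2][0]; return c,np.degrees(np.arctan2(u[1],u[0])),p.min(0),p.max(0)
for n,f in(("scene",s),("side",d)):
    P=cloud(f).reshape(-1,3); im=f["image"].reshape(-1,3).astype(int)
    ok=np.isfinite(P).all(1)
    P=P[ok]; im=im[ok]
    blue=(im[:,2]>im[:,0]+25)
    r=(P[:,0]>.43)&(P[:,0]<.63)&(P[:,1]>.1)&(P[:,1]<.4)
    for nm,x0,zt in(("large",.464,.218),("small",.525,.174),("medium",.587,.196)):
        m=r&(abs(P[:,0]-x0)<.025)
        b=m&blue&(P[:,2]>.03)
        if b.sum()>15:
            c=P[b]; A=np.c_[c[:,1:],np.ones(len(c))]
            for _ in range(3):
                k=np.linalg.lstsq(A,c[:,0],rcond=None)[0]; e=abs(A@k-c[:,0]); g=e<.006; c,A=c[g],A[g]
            print(n,nm,"blue n",len(c),"x at y.24,z.1",(k@[.24,.1,1]).round(4),"yaw",np.degrees(np.arctan(-k[0])).round(1),"lean",np.degrees(np.arctan(k[1])).round(1),"y",c[:,1].min().round(3),c[:,1].max().round(3))
        t=m&(P[:,2]>zt-.034)&(P[:,2]<zt+.006)
        if t.sum()>4: print(n,nm,"tab",t.sum(),[np.round(v,3).tolist() for v in (np.median(P[t],0),P[t].min(0),P[t].max(0))])
    m=(P[:,0]>.48)&(P[:,0]<.665)&(abs(P[:,1]+.2)<.06)&(P[:,2]>.178)&(P[:,2]<.215)
    print(n,"arm",m.sum(),[np.round(v,3).tolist() for v in line(P[m])])
    m=(P[:,0]>.45)&(P[:,0]<.75)&(abs(P[:,1]+.2)<.13)&(abs(P[:,2]-.016)<.006)&(im.sum(1)<240)&(im[:,0]>im[:,2]+15)
    rect=cv2.minAreaRect((P[m][:,:2]*1000).astype(np.float32)); print(n,"base",m.sum(),rect)
    m=(P[:,0]>.40)&(P[:,0]<.68)&(abs(P[:,1]-.24)<.13)&(abs(P[:,2]-.012)<.004)&(im[:,0]>im[:,2]+35)
    if m.sum()>20: print(n,"rack",m.sum(),cv2.minAreaRect((P[m][:,:2]*1000).astype(np.float32)))
E
```

```text
scene large blue n 321 x at y.24,z.1 0.4632 yaw 3.0 lean -0.5 y 0.199 0.327
scene large tab 100 [[0.463, 0.259, 0.205], [0.458, 0.227, 0.184], [0.473, 0.283, 0.222]]
scene small tab 92 [[0.524, 0.249, 0.162], [0.518, 0.217, 0.14], [0.535, 0.284, 0.178]]
scene medium blue n 59 x at y.24,z.1 0.5837 yaw 1.1 lean 0.2 y 0.217 0.288
scene medium tab 90 [[0.584, 0.263, 0.183], [0.579, 0.245, 0.162], [0.593, 0.288, 0.2]]
scene arm 105 [[0.573, -0.209, 0.195], -179.374, [0.507, -0.213, 0.178], [0.642, -0.203, 0.211]]
scene base 1293 ((627.0225219726562, -220.53013610839844), (161.46388244628906, 282.86602783203125), 74.97024536132812)
scene rack 279 ((527.2578125, 259.9338073730469), (202.39112854003906, 141.3897247314453), 2.6472666263580322)
side large tab 101 [[0.468, 0.281, 0.209], [0.463, 0.248, 0.184], [0.473, 0.286, 0.22]]
side small tab 103 [[0.528, 0.272, 0.165], [0.524, 0.233, 0.14], [0.535, 0.275, 0.176]]
side medium tab 112 [[0.587, 0.283, 0.186], [0.583, 0.245, 0.162], [0.594, 0.29, 0.198]]
side arm 159 [[0.586, -0.205, 0.193], 1.09, [0.512, -0.213, 0.178], [0.65, -0.195, 0.208]]
side base 762 ((624.9500122070312, -233.16384887695312), (245.39044189453125, 196.57310485839844), 1.1306363344192505)
side rack 854 ((530.2093505859375, 270.1463623046875), (196.74525451660156, 129.67767333984375), 3.584994077682495)
```

Run:
```python
from h import *
print(plan([.30,.50,.32],np.radians(3)))
print(plan([.467,.264,.30],np.radians(3)))
```

```text
([-4.71, -12.81, -8.0], [0.0, 63.9, -0.1])
([-19.87, -10.79, -32.62], [0.0, 63.9, -0.1])
```

{"fn": "drive_tool", "kwargs": {"moves": [[[-2,-10,-2,0,10,0,138],[-4,-12.5,-6,0,20,0,138],[-7,-12,-11,0,30,0,138],[-11,-11.5,-17,0,40,0,138],[-15,-11,-23,0,50,0,138],[-18.5,-10.8,-29,0,60,0,138],[-19.9,-10.8,-32.6,0,64,0,138],[-19.9,-10.8,-32.6,0,64,0,138]]], "force": 25}}

```text
t: 1.15
tcp_pos: [0.4684, 0.2607, 0.2996]
ee_rot: [-0.706, 0.708, 0.016, -0.017]
force: [-0.3, 1.1, -0.3]
finger_gap: 0.0399
```

Run:
```python
from h import *
f=grab("wrist"); save(f,"w1.png")
P=cloud(f); st=robot.state(); print(st["tcp_pos"])
ok=np.isfinite(P).all(-1)
for nm,x0,zt in(("large",.466,.218),("small",.527,.174),("medium",.588,.196)):
    m=ok&(abs(P[...,0]-x0)<.02)&(abs(P[...,1]-.26)<.05)&(abs(P[...,2]-zt)<.006)
    if m.sum()<5: print(nm,m.sum()); continue
    p=P[m]; r=cv2.minAreaRect((p[:,:2]*1000).astype(np.float32)); print(nm,m.sum(),np.median(p,0).round(4),r,proj(f,p.mean(0)).round())
```

```text
[0.46839091 0.26110008 0.29959079]
large 489 [0.4667 0.2637 0.2181] ((466.49249267578125, 262.6861267089844), (9.791351318359375, 39.451717376708984), 2.7392234802246094) [322. 195.]
small 379 [0.527  0.2534 0.1741] ((527.8134765625, 252.876220703125), (10.284159660339355, 39.03443145751953), 2.8204543590545654) [380. 197.]
medium 479 [0.5854 0.2675 0.196 ] ((586.5021362304688, 266.2667541503906), (10.34692096710205, 39.87586212158203), 3.2909703254699707) [447. 191.]
```

View pics/w1.png

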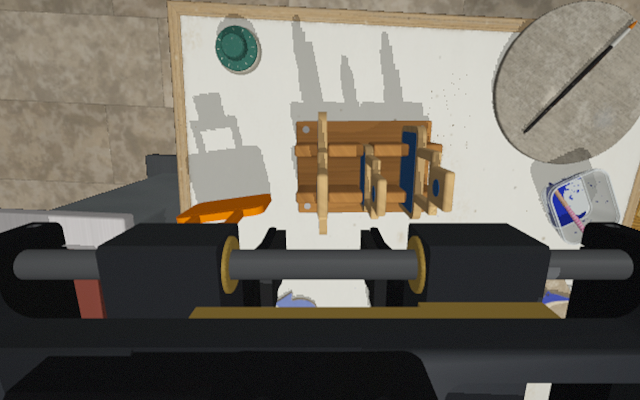

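The wrist view shows the tab tops: large (322,195), small (380,197), medium (447,191), with orange at (225,208). All three measure 10×39–40 mm at the expected heights, so I go for the large one.

Run:
```python
from h import *
print(plan([.4665,.2627,.184],np.radians(2.8)))
```

```text
([-0.17, 11.56, 0.19], [0.1, -0.1, -0.1])
```

{"fn": "drive_tool", "kwargs": {"moves": [[[-0.2,5,0.2,0,0,0,138],[-0.2,9.5,0.2,0,0,0,138],[-0.2,11.6,0.2,0,0,0,138],[-0.2,11.6,0.2,0,0,0,138],[-0.2,11.6,0.2,0,0,0,255],[-0.2,11.6,0.2,0,0,0,255],[-0.2,11.6,0.2,0,0,0,255],[-0.2,11.6,0.2,0,0,0,255]]]}}

```text
t: 2.2
tcp_pos: [0.4665, 0.2629, 0.1842]
ee_rot: [-0.706, 0.708, 0.017, -0.017]
force: [-0.2, 0.1, 2.8]
finger_gap: 0.0091
```

{"fn": "drive_tool", "kwargs": {"moves": [[[0,-3,0,0,0,0,255],[0,-7,0,0,0,0,255],[0,-12,0,0,0,0,255],[0,-17,0,0,0,0,255],[0,-22,0,0,0,0,255],[0,-25,-2,0,0,0,255],[-0.5,-25,-6,0,0,0,255],[-1,-25,-11,0,0,0,255],[-1.5,-25,-16,0,0,0,255],[-2,-25,-21,0,0,0,255]]]}}

```text
t: 3.45
tcp_pos: [0.456, 0.0511, 0.4343]
ee_rot: [-0.706, 0.708, 0.017, -0.017]
force: [1.0, -0.8, -1.6]
finger_gap: 0.0093
```

Run:
```python
from h import *
print(robot.state()["force"])
print(plan([.44,-.207,.434],np.radians(0.8)))
```

```text
[ 1.00878348 -0.84898038 -1.58024187]
([-2.83, 0.08, -25.71], [0.1, 1.9, -0.0])
```

{"fn": "drive_tool", "kwargs": {"moves": [[[-0.5,0,-4,0,0,0,255],[-1,0,-9,0,1,0,255],[-1.5,0,-14,0,1,0,255],[-2,0,-19,0,2,0,255],[-2.5,0,-23,0,2,0,255],[-2.8,0,-25.7,0,2,0,255],[-2.8,0,-25.7,0,2,0,255]]]}}

```text
t: 4.32
tcp_pos: [0.4397, -0.2086, 0.4339]
ee_rot: [-0.707, 0.708, 0.003, -0.004]
force: [-0.9, -0.4, -2.0]
finger_gap: 0.0095
```

Run:
```python
from h import *
import pickle
st=robot.state(); print(st["tcp_pos"],st["t"])
f=grab("wrist"); g=grab("scene"); s=grab("side"); save(f,"w2.png"); 
for n,F in(("w",f),("scene",g),("side",s)): pickle.dump(F,open("hook_%s.pkl"%n,"wb"))
P=cloud(f); ok=np.isfinite(P).all(-1)
p=P[ok&(P[...,0]>.48)&(P[...,0]<.67)&(abs(P[...,1]+.2)<.06)&(P[...,2]>.178)&(P[...,2]<.215)]
print(len(p))
if len(p)>20:
    print(cv2.minAreaRect((p[:,:2]*1000).astype(np.float32)),np.median(p,0),p.min(0),p.max(0))
    k=np.polyfit(p[:,0],p[:,1],1); print(np.degrees(np.arctan(k[0])),np.polyval(k,[.51,.58,.64]))
```

```text
[ 0.4397366  -0.20858262  0.43394752] 4.325
686
((576.5120239257812, -208.71450805664062), (136.38014221191406, 9.557382583618164), 0.8101503849029541) [ 0.57585461 -0.20838912  0.19499531] [ 0.50833677 -0.21439619  0.17882085] [ 0.6446726  -0.2030194   0.20981027]
0.5786689447661566 [-0.20917379 -0.20846679 -0.20786079]
```

View pics/w2.png

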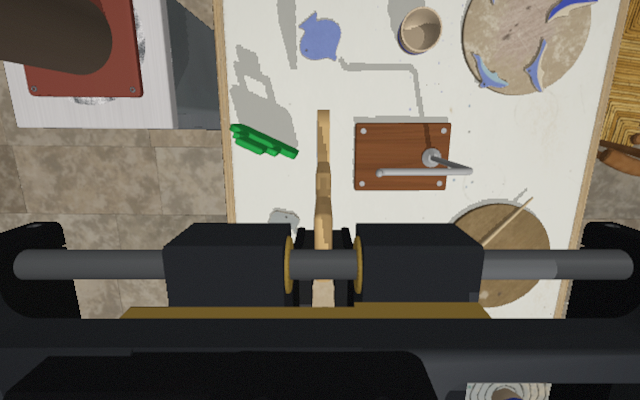

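The wrist view shows the hook arm running from (380,172) to (435,172), the large template edge-on at (322,190), and green at (265,142). Seat ≈ (0.578, −0.2085), arm yaw ≈ 0.7°. I check the clearance to green and the held eye height.

Run:
```python
from h import *
import pickle
f=pickle.load(open("hook_w.pkl","rb")); P=cloud(f); im=f["image"].astype(int); ok=np.isfinite(P).all(-1)
m=ok&(im[...,1]>im[...,0]+40)&(im[...,1]>im[...,2]+40)&(P[...,0]<.5)&(P[...,2]>-.01)
print("green",P[m].min(0).round(3),P[m].max(0).round(3))
g=pickle.load(open("hook_scene.pkl","rb"));P=cloud(g);ok=np.isfinite(P).all(-1)
m=ok&(abs(P[...,0]-.44)<.02)&(abs(P[...,1]+.2085)<.085)&(P[...,2]>.24)&(P[...,2]<.45)
p=P[m]; print("held",m.sum(),p.min(0).round(3),p.max(0).round(3))
for z in np.arange(.26,.44,.01):
    q=p[abs(p[:,2]-z)<.005]
    if len(q): print(z.round(2),len(q),q[:,1].min().round(3),q[:,1].max().round(3),np.median(q[:,0]).round(3))
print(plan([.455,-.2085,.235],np.radians(.7)))
```

```text
green [ 0.284 -0.204  0.001] [ 0.392 -0.149  0.187]
held 1777 [ 0.431 -0.28   0.261] [ 0.448 -0.127  0.45 ]
0.26 17 -0.266 -0.143 0.438
0.27 91 -0.277 -0.129 0.436
0.28 118 -0.278 -0.127 0.436
0.29 122 -0.278 -0.131 0.436
0.3 119 -0.279 -0.129 0.436
0.31 120 -0.279 -0.13 0.436
0.32 125 -0.279 -0.13 0.435
0.33 131 -0.279 -0.129 0.436
0.34 124 -0.279 -0.13 0.435
0.35 131 -0.279 -0.13 0.435
0.36 142 -0.28 -0.131 0.435
0.37 210 -0.278 -0.133 0.437
0.38 52 -0.268 -0.141 0.436
0.39 24 -0.24 -0.171 0.436
0.4 27 -0.241 -0.172 0.435
0.41 26 -0.241 -0.173 0.436
0.42 51 -0.241 -0.174 0.435
0.43 85 -0.241 -0.172 0.436
([1.48, 19.98, -0.22], [0.1, 0.0, -0.0])
```

{"fn": "drive_tool", "kwargs": {"moves": [[[0.5,4,0,0,0,0,255],[1,9,-0.1,0,0,0,255],[1.5,14,-0.1,0,0,0,255],[1.5,18,-0.1,0,0,0,255],[1.5,20,-0.1,0,0,0,255],[1.5,20,-0.1,0,0,0,255]]]}}

```text
t: 5.22
tcp_pos: [0.4544, -0.2055, 0.2331]
ee_rot: [0.707, -0.707, -0.004, 0.006]
force: [0.9, -0.7, -1.7]
finger_gap: 0.0093
```

Run:
```python
from h import *
print(robot.state()["tcp_pos"],plan([.618,-.2080,.235],np.radians(.7)))
```

```text
[ 0.45442929 -0.20548756  0.23309582] ([16.35, -0.25, -0.49], [-0.1, 0.1, -0.2])
```

{"fn": "drive_tool", "kwargs": {"moves": [[[0,-0.2,-0.4,0,0,0,255],[2,-0.2,-0.4,0,0,0,255],[5,-0.2,-0.4,0,0,0,255],[8,-0.2,-0.4,0,0,0,255],[11,-0.2,-0.4,0,0,0,255],[14,-0.2,-0.5,0,0,0,255],[16,-0.2,-0.5,0,0,0,255],[16.3,-0.2,-0.5,0,0,0,255],[16.3,-0.2,-0.5,0,0,0,255]]]}}

```text
t: 6.35
tcp_pos: [0.6175, -0.2082, 0.2354]
ee_rot: [0.707, -0.707, -0.004, 0.006]
force: [-0.7, -0.4, -1.3]
finger_gap: 0.0095
```

Run:
```python
from h import *
print(robot.state()["tcp_pos"],robot.state()["force"],plan([.618,-.2080,.2142],np.radians(.7)))
```

```text
[ 0.61752056 -0.20818711  0.23536144] [-0.71662671 -0.37374517 -1.32777112] ([0.05, 2.12, 0.02], [-0.0, 0.2, -0.2])
```

{"fn": "drive_tool", "kwargs": {"moves": [[[0,1,0,0,0,0,255],[0,1.8,0,0,0,0,255],[0,2.1,0,0,0,0,255],[0,2.1,0,0,0,0,255],[0,2.1,0,0,0,0,240],[0,2.1,0,0,0,0,225],[0,2.1,0,0,0,0,205],[0,2.1,0,0,0,0,185],[0,2.1,0,0,0,0,185]]]}}

```text
t: 7.48
tcp_pos: [0.6176, -0.2082, 0.2146]
ee_rot: [0.707, -0.707, -0.004, 0.006]
force: [1.1, -0.5, 0.6]
finger_gap: 0.0226
```

Run:
```python
from h import *
st=robot.state(); print(st["tcp_pos"],st["force"],st["finger_gap"])
g=grab("scene"); s=grab("side")
a=cv2.resize(g["image"][165:265,340:460],None,fx=3.3,fy=3.3,interpolation=cv2.INTER_CUBIC); b=cv2.resize(s["image"][120:240,220:340],None,fx=3.3,fy=3.3,interpolation=cv2.INTER_CUBIC)
c=np.zeros((396,792,3),np.uint8); c[:a.shape[0],:396]=a; c[:,396:]=b; cv2.imwrite("pics/hang1.png",c[...,::-1])
```

```text
[ 0.61760048 -0.20822609  0.21460568] [ 1.08898042 -0.4734205   0.63597301] 0.022562567729694186
```

View pics/hang1.png

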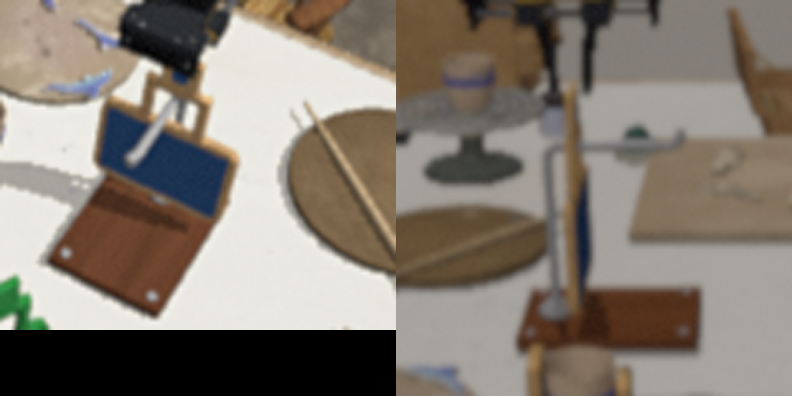

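The left half shows the large plate hanging on the arm with its blue face to the tip. The right half shows it upright near the rod with the fingers open. Next, the medium one.

Run:
```python
from h import *
print(plan([.5865,.2663,.30],np.radians(3.)))
```

```text
([-2.41, -8.53, 47.49], [-0.0, -2.1, -0.2])
```

{"fn": "drive_tool", "kwargs": {"moves": [[[0,-3,0,0,0,0,185],[0,-7.5,0,0,0,0,175],[0,-8.5,4,0,0,0,165],[0,-8.5,10,0,0,0,138],[-0.5,-8.5,16,0,0,0,138],[-1,-8.5,22,0,-1,0,138],[-1.5,-8.5,28,0,-1,0,138],[-2,-8.5,34,0,-2,0,138],[-2.4,-8.5,40,0,-2,0,138],[-2.4,-8.5,45,0,-2,0,138]]]}}

```text
t: 8.82
tcp_pos: [0.5864, 0.2438, 0.3]
ee_rot: [0.707, -0.707, -0.017, 0.019]
force: [0.9, -0.5, -0.1]
finger_gap: 0.04
```

Run:
```python
from h import *
print(robot.state()["tcp_pos"],plan([.5865,.2663,.161],np.radians(3.)))
f=grab("wrist");P=cloud(f);ok=np.isfinite(P).all(-1)
m=ok&(abs(P[...,0]-.5865)<.02)&(abs(P[...,1]-.26)<.05)&(abs(P[...,2]-.196)<.006)
p=P[m];print(m.sum(),cv2.minAreaRect((p[:,:2]*1000).astype(np.float32)) if m.sum()>5 else 0)
g=grab("scene");P=cloud(g);ok=np.isfinite(P).all(-1)
m=ok&(abs(P[...,0]-.616)<.03)&(abs(P[...,1]+.2085)<.1)&(P[...,2]>.03)&(P[...,2]<.3);p=P[m]
for z in (.06,.1,.14,.17,.21,.24):
    q=p[abs(p[:,2]-z)<.005]
    if len(q): print(z,len(q),q[:,1].min().round(3),q[:,1].max().round(3),np.median(q[:,0]).round(3))
print(p[:,2].max())
```

```text
[0.58641308 0.24376224 0.29999927] ([0.15, 13.9, 2.24], [-0.0, -0.1, -0.1])
422 ((587.4357299804688, 266.7025146484375), (9.347918510437012, 38.712013244628906), 2.787672519683838)
0.06 83 -0.282 -0.133 0.613
0.1 75 -0.282 -0.133 0.612
0.14 83 -0.282 -0.135 0.613
0.17 19 -0.242 -0.177 0.614
0.21 52 -0.243 -0.175 0.614
0.24 28 -0.227 -0.189 0.613
0.25111997437285655
```

{"fn": "drive_tool", "kwargs": {"moves": [[[0.2,3,2.2,0,0,0,138],[0.2,8,2.3,0,0,0,138],[0.2,12,2.3,0,0,0,138],[0.2,13.9,2.3,0,0,0,138],[0.2,13.9,2.3,0,0,0,138],[0.2,13.9,2.3,0,0,0,255],[0.2,13.9,2.3,0,0,0,255],[0.2,13.9,2.3,0,0,0,255],[0.2,13.9,2.3,0,0,0,255]]]}}

```text
t: 10.05
tcp_pos: [0.5864, 0.27, 0.1612]
ee_rot: [0.708, -0.706, -0.019, 0.02]
force: [0.3, -0.1, 2.2]
finger_gap: 0.0096
```

Run:
```python
from h import *
print(robot.state()["tcp_pos"],robot.state()["finger_gap"],plan([.45,-.207,.41],np.radians(.7)))
```

```text
[0.58639986 0.26997432 0.16124804] 0.00959375737196767 ([-16.32, -24.96, -46.8], [-0.1, 2.5, -0.1])
```

{"fn": "drive_tool", "kwargs": {"moves": [[[0,-3,0,0,0,0,255],[0,-7,0,0,0,0,255],[0,-12,0,0,0,0,255],[0,-17,0,0,0,0,255],[0,-22,0,0,0,0,255],[-1,-25,-2,0,0,0,255],[-3,-25,-6,0,0,0,255],[-5,-25,-11,0,1,0,255],[-7,-25,-16,0,1,0,255],[-9,-25,-21,0,2,0,255]]]}}

```text
t: 11.3
tcp_pos: [0.5079, 0.0533, 0.4109]
ee_rot: [0.708, -0.706, -0.007, 0.008]
force: [0.8, 0.2, 0.8]
finger_gap: 0.0093
```

Run:
```python
from h import *
print(robot.state()["tcp_pos"],robot.state()["finger_gap"],plan([.45,-.205,.41],np.radians(.7)))
```

```text
[0.50792641 0.05326066 0.41086365] 0.009308134543434987 ([-6.33, 0.04, -25.7], [-0.1, 0.5, -0.1])
```

{"fn": "drive_tool", "kwargs": {"moves": [[[-1.5,0,-5,0,0,0,255],[-3,0,-10,0,0,0,255],[-4.5,0,-15,0,0,0,255],[-5.5,0,-20,0,0,0,255],[-6,0,-24,0,0.5,0,255],[-6.3,0,-25.7,0,0.5,0,255],[-6.3,4,-25.7,0,0.5,0,255],[-6.3,10,-25.7,0,0.5,0,255],[-6.3,15,-25.7,0,0.5,0,255],[-6.3,17.6,-25.7,0,0.5,0,255]]]}}

```text
t: 12.55
tcp_pos: [0.4486, -0.2027, 0.2309]
ee_rot: [0.709, -0.705, -0.003, 0.007]
force: [-0.4, 0.1, -0.5]
finger_gap: 0.0094
```

Run:
```python
from h import *
print(robot.state()["tcp_pos"],robot.state()["finger_gap"],plan([.581,-.205,.234],np.radians(.7)))
g=grab("scene");P=cloud(g);ok=np.isfinite(P).all(-1); x=robot.state()["tcp_pos"][0]
m=ok&(abs(P[...,0]-x)<.025)&(abs(P[...,1]+.2085)<.1)&(P[...,2]>.03)&(P[...,2]<.3);p=P[m]
for z in (.1,.12,.14,.16,.18,.2,.22,.24):
    q=p[abs(p[:,2]-z)<.005]
    if len(q): print(z,len(q),q[:,1].min().round(3),q[:,1].max().round(3),np.median(q[:,0]).round(3))
print(p[:,2].min())
```

```text
[ 0.44862449 -0.20271913  0.23094448] 0.009436134331469693 ([13.23, -0.38, -0.4], [-0.3, 0.1, -0.3])
0.1 61 -0.265 -0.147 0.444
0.12 66 -0.265 -0.144 0.444
0.14 65 -0.265 -0.148 0.444
0.16 72 -0.266 -0.147 0.444
0.18 22 -0.24 -0.172 0.445
0.2 19 -0.24 -0.171 0.444
0.22 47 -0.241 -0.173 0.444
0.24 11 -0.225 -0.213 0.444
0.08043954337173302
```

{"fn": "drive_tool", "kwargs": {"moves": [[[0,-0.3,-0.3,0,0,0,255],[2,-0.3,-0.3,0,0,0,255],[5,-0.3,-0.3,0,0,0,255],[8,-0.3,-0.3,0,0,0,255],[11,-0.3,-0.3,0,0,0,255],[12.7,-0.3,-0.3,0,0,0,255],[13.2,-0.3,-0.3,0,0,0,255],[13.2,-0.3,-0.3,0,0,0,255]]]}}

```text
t: 13.6
tcp_pos: [0.58, -0.2034, 0.231]
ee_rot: [0.71, -0.705, -0.002, 0.008]
force: [-0.6, 0.0, -0.5]
finger_gap: 0.0094
```

Run:
```python
from h import *
print(robot.state()["tcp_pos"],robot.state()["force"],plan([.581,-.205,.2130],np.radians(.7)))
```

```text
[ 0.57996695 -0.20340806  0.23104501] [-0.58596693  0.01742707 -0.49200149] ([0.12, 1.8, -0.17], [-0.4, 0.1, -0.4])
```

{"fn": "drive_tool", "kwargs": {"moves": [[[0.1,1,-0.1,0,0,0,255],[0.1,1.6,-0.1,0,0,0,255],[0.1,1.8,-0.1,0,0,0,255],[0.1,1.8,-0.1,0,0,0,255],[0.1,1.8,-0.1,0,0,0,240],[0.1,1.8,-0.1,0,0,0,225],[0.1,1.8,-0.1,0,0,0,205],[0.1,1.8,-0.1,0,0,0,190],[0.1,1.8,-0.1,0,0,0,190]]]}}

```text
t: 14.72
tcp_pos: [0.5809, -0.2043, 0.2131]
ee_rot: [0.709, -0.705, -0.002, 0.007]
force: [0.5, -0.2, 0.2]
finger_gap: 0.0217
```

Run:
```python
from h import *
st=robot.state(); print(st["tcp_pos"],st["force"],st["finger_gap"])
g=grab("scene"); s=grab("side")
a=cv2.resize(g["image"][165:265,340:460],None,fx=3.3,fy=3.3,interpolation=cv2.INTER_CUBIC); b=cv2.resize(s["image"][120:240,220:340],None,fx=3.3,fy=3.3,interpolation=cv2.INTER_CUBIC)
c=np.zeros((396,792,3),np.uint8); c[:a.shape[0],:396]=a; c[:,396:]=b; cv2.imwrite("pics/hang2.png",c[...,::-1])
print(plan([.527,.2529,.28],np.radians(2.8)))
```

```text
[ 0.58090713 -0.20429846  0.21312491] [ 0.48165392 -0.22552628  0.20639981] 0.021666161824776556
([-4.82, -6.34, 45.83], [-0.4, -2.0, -0.4])
```

View pics/hang2.png

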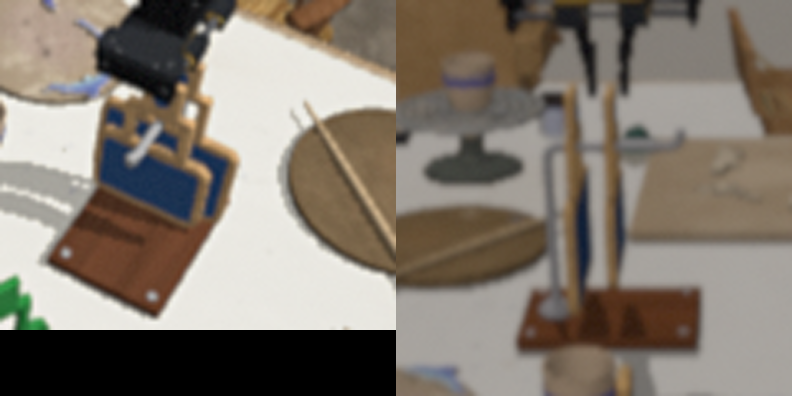

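The medium one hangs upright in front of the large one, fingers open and clear on both sides. Next, the small one.

{"fn": "drive_tool", "kwargs": {"moves": [[[0,-2.5,0,0,0,0,190],[0,-6,0,0,0,0,190],[0,-8.5,4,0,0,0,170],[-0.5,-8.5,10,0,0,0,138],[-1,-8.5,16,0,0,0,138],[-2,-8.5,22,0,-1,0,138],[-3,-7.5,28,0,-1,0,138],[-4,-6.5,34,-0.4,-2,-0.4,138],[-4.8,-6.3,40,-0.4,-2,-0.4,138],[-4.8,-6.3,45,-0.4,-2,-0.4,138]]]}}

```text
t: 16.08
tcp_pos: [0.5263, 0.2469, 0.2796]
ee_rot: [0.707, -0.707, -0.017, 0.018]
force: [1.4, 0.5, -0.4]
finger_gap: 0.0401
```

Run:
```python
from h import *
f=grab("wrist");P=cloud(f);ok=np.isfinite(P).all(-1)
m=ok&(abs(P[...,0]-.527)<.02)&(abs(P[...,1]-.253)<.05)&(abs(P[...,2]-.174)<.006)
p=P[m];print(m.sum(),cv2.minAreaRect((p[:,:2]*1000).astype(np.float32)) if m.sum()>5 else 0)
print(robot.state()["tcp_pos"],plan([.5275,.2529,.139],np.radians(2.8)))
```

```text
402 ((528.0467529296875, 252.71116638183594), (8.7360200881958, 39.228878021240234), 2.808488130569458)
[0.52564595 0.25232064 0.2795433 ] ([0.2, 14.05, -0.01], [-0.3, 0.2, -0.0])
```

{"fn": "drive_tool", "kwargs": {"moves": [[[0.2,3,0,0,0,0,138],[0.2,8,0,0,0,0,138],[0.2,12,0,0,0,0,138],[0.2,14,0,0,0,0,138],[0.2,14,0,0,0,0,138],[0.2,14,0,0,0,0,255],[0.2,14,0,0,0,0,255],[0.2,14,0,0,0,0,255],[0.2,14,0,0,0,0,255]]]}}

```text
t: 17.25
tcp_pos: [0.5279, 0.2532, 0.1402]
ee_rot: [0.709, -0.705, -0.019, 0.019]
force: [-0.1, 0.6, 2.1]
finger_gap: 0.0094
```

Run:
```python
from h import *
print(robot.state()["tcp_pos"],robot.state()["finger_gap"],plan([.44,-.207,.39],np.radians(.7)))
```

```text
[0.52789191 0.25318223 0.14023648] 0.009422888158302263 ([-11.19, -25.2, -45.37], [-0.3, 2.3, 0.0])
```

{"fn": "drive_tool", "kwargs": {"moves": [[[0,-3,0,0,0,0,255],[0,-7,0,0,0,0,255],[0,-12,0,0,0,0,255],[0,-17,0,0,0,0,255],[0,-22,0,0,0,0,255],[-1,-25,-2,0,0,0,255],[-2.5,-25,-6,0,0,0,255],[-4,-25,-11,0,1,0,255],[-5,-25,-16,0,1,0,255],[-6,-25,-21,0,2,0,255]]]}}

```text
t: 18.5
tcp_pos: [0.4784, 0.0377, 0.3892]
ee_rot: [0.709, -0.705, -0.007, 0.006]
force: [1.3, -0.4, -1.0]
finger_gap: 0.0095
```

Run:
```python
from h import *
print(robot.state()["tcp_pos"],robot.state()["finger_gap"],plan([.44,-.208,.235],np.radians(.7)))
```

```text
[0.47835048 0.03774184 0.38917134] 0.009453920781444842 ([-4.28, 15.3, -24.57], [-0.3, 0.3, 0.0])
```

{"fn": "drive_tool", "kwargs": {"moves": [[[-1.5,0,-5,0,0,0,255],[-3,0,-10,0,0,0,255],[-3.5,0,-15,0,0,0,255],[-4,0,-20,0,0,0,255],[-4.3,0,-24,-0.3,0.3,0,255],[-4.3,2,-24.6,-0.3,0.3,0,255],[-4.3,7,-24.6,-0.3,0.3,0,255],[-4.3,12,-24.6,-0.3,0.3,0,255],[-4.3,15,-24.6,-0.3,0.3,0,255],[-4.3,15.2,-24.6,-0.3,0.3,0,255]]]}}

```text
t: 19.75
tcp_pos: [0.4381, -0.2061, 0.2326]
ee_rot: [0.708, -0.706, -0.003, 0.006]
force: [0.6, 0.2, -0.6]
finger_gap: 0.0092
```

Run:
```python
from h import *
print(robot.state()["tcp_pos"],robot.state()["finger_gap"],plan([.545,-.208,.235],np.radians(.7)))
g=grab("scene");P=cloud(g);ok=np.isfinite(P).all(-1); x=robot.state()["tcp_pos"][0]
def sl(x,w):
  m=ok&(abs(P[...,0]-x)<w)&(abs(P[...,1]+.2085)<.1)&(P[...,2]>.03)&(P[...,2]<.3);p=P[m]
  print("x",x,"zmin",p[:,2].min().round(3))
  for z in (.08,.12,.15,.18,.2,.22,.24):
    q=p[abs(p[:,2]-z)<.005]
    if len(q): print(z,len(q),q[:,1].min().round(3),q[:,1].max().round(3),np.median(q[:,0]).round(3))
sl(x,.025); sl(.579,.02)
```

```text
[ 0.4380668  -0.20605833  0.23257413] 0.0091663303233774 ([10.69, -0.29, -0.34], [-0.2, 0.1, -0.3])
x 0.4391887487630425 zmin 0.102
0.12 48 -0.251 -0.161 0.433
0.15 49 -0.251 -0.164 0.433
0.18 21 -0.241 -0.171 0.433
0.2 21 -0.241 -0.174 0.435
0.22 39 -0.24 -0.171 0.434
0.24 11 -0.225 -0.214 0.435
x 0.579 zmin 0.061
0.08 51 -0.268 -0.177 0.576
0.12 52 -0.268 -0.174 0.576
0.15 73 -0.266 -0.187 0.578
0.18 9 -0.243 -0.231 0.577
0.2 28 -0.242 -0.205 0.577
0.22 17 -0.227 -0.21 0.576
0.24 13 -0.227 -0.211 0.577
```

{"fn": "drive_tool", "kwargs": {"moves": [[[0,-0.3,-0.3,0,0,0,255],[2,-0.3,-0.3,0,0,0,255],[4.5,-0.3,-0.3,0,0,0,255],[7,-0.3,-0.3,0,0,0,255],[9.3,-0.3,-0.3,0,0,0,255],[10.5,-0.3,-0.3,0,0,0,255],[10.5,-0.3,-0.3,0,0,0,255],[10.5,-0.3,-0.3,0,0,0,255]]]}}

```text
t: 20.8
tcp_pos: [0.5438, -0.2087, 0.2379]
ee_rot: [0.708, -0.707, -0.004, 0.005]
force: [-0.1, -0.1, -1.8]
finger_gap: 0.0095
```

Run:
```python
from h import *
print(robot.state()["tcp_pos"],robot.state()["force"],plan([.543,-.208,.2142],np.radians(.7)))
```

```text
[ 0.54382039 -0.20865586  0.23788015] [-0.05057574 -0.14845984 -1.77180625] ([-0.08, 2.37, 0.06], [-0.1, 0.1, -0.1])
```

{"fn": "drive_tool", "kwargs": {"moves": [[[-0.1,1,0,0,0,0,255],[-0.1,2,0,0,0,0,255],[-0.1,2.3,0,0,0,0,255],[-0.1,2.3,0,0,0,0,255],[-0.1,2.3,0,0,0,0,240],[-0.1,2.3,0,0,0,0,225],[-0.1,2.3,0,0,0,0,205],[-0.1,2.3,0,0,0,0,193],[-0.1,2.3,0,0,0,0,193],[-0.1,2.3,0,0,0,0,193]]]}}

```text
t: 22.05
tcp_pos: [0.5428, -0.2087, 0.2149]
ee_rot: [0.707, -0.707, -0.004, 0.005]
force: [0.7, -0.0, -0.1]
finger_gap: 0.021
```

{"fn": "drive_tool", "kwargs": {"moves": [[[0,-2,0,0,0,0,193],[0,-5,0,0,0,0,193],[0,-9,0,0,0,0,193],[0,-13,2,0,0,0,193],[-2,-15,7,0,0,0,193],[-4,-15,13,0,0,0,193],[-5,-15,18,0,0,0,193],[-5,-15,20,0,0,0,193],[-5,-15,20,0,0,0,193]]]}}

```text
t: 23.18
tcp_pos: [0.4904, -0.0082, 0.3672]
ee_rot: [0.707, -0.707, -0.006, 0.005]
force: [-0.3, -0.5, 0.4]
finger_gap: 0.0212
```

Run:
```python
from h import *
st=robot.state(); print(st["t"],st["tcp_pos"],st["force"],st["finger_gap"])
g=grab("scene"); s=grab("side")
a=cv2.resize(g["image"][165:265,340:460],None,fx=3.3,fy=3.3,interpolation=cv2.INTER_CUBIC); b=cv2.resize(s["image"][120:240,220:340],None,fx=3.3,fy=3.3,interpolation=cv2.INTER_CUBIC)
c=np.zeros((396,792,3),np.uint8); c[:a.shape[0],:396]=a; c[:,396:]=b; cv2.imwrite("pics/hang3.png",c[...,::-1])
for n,F in(("scene",g),("side",s)):
  P=cloud(F);ok=np.isfinite(P).all(-1)
  for nm,x in(("large",.618),("medium",.581),("small",.543)):
    m=ok&(abs(P[...,0]-x)<.016)&(abs(P[...,1]+.2085)<.1)&(P[...,2]>.03)&(P[...,2]<.3);p=P[m]
    top=p[p[:,2]>.215]; low=p[p[:,2]<.15]
    print(n,nm,"ztop",np.percentile(p[:,2],99.5).round(4),"want .247; x top/low",np.median(top[:,0]).round(4),np.median(low[:,0]).round(4),"tab y",top[:,1].min().round(3),top[:,1].max().round(3))
```

```text
23.175 [ 0.49037497 -0.00822098  0.36719612] [-0.33288356 -0.51857386  0.42775642] 0.021220992647159605
scene large ztop 0.2503 want .247; x top/low 0.6137 0.613 tab y -0.228 -0.188
scene medium ztop 0.2501 want .247; x top/low 0.5767 0.5764 tab y -0.227 -0.187
scene small ztop 0.2502 want .247; x top/low 0.5386 0.5382 tab y -0.229 -0.189
side large ztop 0.2474 want .247; x top/low 0.6182 0.6145 tab y -0.226 -0.182
side medium ztop 0.2488 want .247; x top/low 0.581 0.578 tab y -0.221 -0.178
side small ztop 0.2479 want .247; x top/low 0.5436 0.541 tab y -0.225 -0.184
```

View pics/hang3.png

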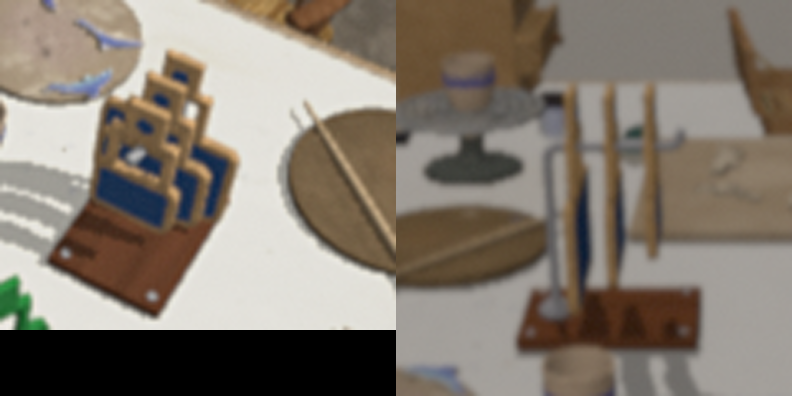

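All three hang upright in order, blue to the tip. I let them settle for a second, then hand in.

{"fn": "drive_tool", "kwargs": {"moves": [[[0,0,0,0,0,0,193],[0,0,0,0,0,0,193],[0,0,0,0,0,0,193],[0,0,0,0,0,0,193],[0,0,0,0,0,0,193],[0,0,0,0,0,0,193],[0,0,0,0,0,0,193],[0,0,0,0,0,0,193],[0,0,0,0,0,0,193],[0,0,0,0,0,0,193]]]}}

```text
t: 24.52
tcp_pos: [0.4905, -0.0098, 0.3663]
ee_rot: [0.707, -0.707, -0.005, 0.005]
force: [0.2, -0.5, -0.1]
finger_gap: 0.021
```

Run:
```python
from h import *
import pickle
a=grab("scene")["image"].astype(int); b=pickle.load(open("scene0.pkl","rb"))["image"].astype(int)
for n,(u,v) in dict(cup=(332,203),fish=(308,240),eleph=(388,304),timer=(201,203)).items():
    print(n,abs(a-b)[v-12:v+12,u-12:u+12].mean().round(1))
c=grab("scene")["image"].astype(int); print("swing diff",abs(a-c)[165:265,360:420].mean())
print(robot.sign_off())
```

```text
cup 14.3
fish 16.0
eleph 16.1
timer 27.9
swing diff 0.8892777777777777
the job is handed in; nothing more can be done
None
```

The bystander differences are higher than I expected, so I check them by position before reporting.

Run:
```python
from h import *
import pickle
b=pickle.load(open("scene0.pkl","rb"))["image"]
try: a,src=grab("scene")["image"],"now"
except Exception as e: print(e); a,src=pickle.load(open("hook_scene.pkl","rb"))["image"],"t=4.3"
print(src)
for n,(u,v) in dict(cup=(332,203),fish=(308,240),eleph=(388,304),timer=(201,203)).items():
    t=b[v-12:v+12,u-12:u+12]; r=cv2.matchTemplate(a[v-26:v+26,u-26:u+26],t,cv2.TM_CCOEFF_NORMED); _,mx,_,l=cv2.minMaxLoc(r); print(n,round(mx,2),"shift px",l[0]-14,l[1]-14)
```

```text
the job is handed in; nothing more can be done
```

All three templates hang on the hook, large at the back, then medium, then small, and I handed the job in at about 24.6 s of the 72 s allowed. `sign_off` gives no verdict, so this rests on my own measurements.

**How it was done:** I gripped each template by its tab and lifted it straight out above its neighbours. I then threaded its eye over the tip, set it down and released it. The gripper was about 20 cm away from the templates at hand-in.

**Last checks that passed:**
- **Position:** relative to hook_seat the templates sit at about +40 mm (large), +3 mm (medium) and −35 mm (small) along the arm. They are within a few millimetres sideways.
- **Height:** tab tops measured 0.247–0.250 m against an expected 0.247 m. The scene camera read about 3 mm high on all three, and the side camera read 0–2 mm high.
- **Attitude:** all three hang upright with blue faces to the tip. Two pictures taken in succession after settling were nearly identical, so I saw no swing.

**Check that was not clear:** comparing pictures pixel by pixel around the cup, fish, elephant and timer gave differences of 14–28 grey levels. I think this comes from the arm's changed position, its shadows and image noise. I signed off in that same script before judging those numbers, and a follow-up position check was refused because the job was already handed in. The paths kept well above the bystanders and no force reading suggested contact, but I did not confirm by measurement that they stayed in place.

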